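Check in the can capacitors

TASK

Check in the four or five can capacitors: stand every one of them upright on the black strip in front of the code reader bar, with its pale stripe squarely facing the reader's window. When all are standing so, measure their heights with the bridge gauge, tallest first and down to the shortest, each time setting the gauge down centred over the can with both its legs on the table so that its foot reads the can; then stand the gauge back on its park plate. At the end the capacitors must still stand on the strip with their stripes to the window, and the spool, the screwdriver and the loudspeaker kit must have been left alone.

Things in the scene. Friction and masses are not known exactly. Their poses are not given: they have to be found in the camera images.
- cap_a: The tallest can capacitor: solid black upright cylinder, 42 mm diameter, 74 mm tall, 70 to 110 g, plain top, and a heavy steel base 8 mm thick of the same diameter that keeps it from tipping. A pale stripe runs down one side and on as a tick across the top from centre to rim. Origin at the centre of the underside, z up along the can, +x points out through the stripe. May be absent.
- cap_a_mark (a point): Middle of the pale stripe on the side of that can (tallest), 21 mm from its axis, 37 mm up; may be absent.
- cap_b: The second tallest can capacitor: solid black upright cylinder, 40 mm diameter, 65 mm tall, 70 to 110 g, plain top, and a heavy steel base 8 mm thick of the same diameter that keeps it from tipping. A pale stripe runs down one side and on as a tick across the top from centre to rim. Origin at the centre of the underside, z up along the can, +x points out through the stripe. May be absent.
- cap_b_mark (a point): Middle of the pale stripe on the side of that can (second tallest), 20 mm from its axis, 32.5 mm up; may be absent.
- cap_c: The middle can capacitor: solid black upright cylinder, 42 mm diameter, 56 mm tall, 70 to 110 g, plain top, and a heavy steel base 8 mm thick of the same diameter that keeps it from tipping. A pale stripe runs down one side and on as a tick across the top from centre to rim. Origin at the centre of the underside, z up along the can, +x points out through the stripe. May be absent.
- cap_c_mark (a point): Middle of the pale stripe on the side of that can (middle), 21 mm from its axis, 28 mm up; may be absent.
- cap_d: The second shortest can capacitor: solid black upright cylinder, 40 mm diameter, 47 mm tall, 70 to 110 g, plain top, and a heavy steel base 8 mm thick of the same diameter that keeps it from tipping. A pale stripe runs down one side and on as a tick across the top from centre to rim. Origin at the centre of the underside, z up along the can, +x points out through the stripe. May be absent.
- cap_d_mark (a point): Middle of the pale stripe on the side of that can (second shortest), 20 mm from its axis, 23.5 mm up; may be absent.
- cap_e: The shortest can capacitor: solid black upright cylinder, 42 mm diameter, 38 mm tall, 70 to 110 g, plain top, and a heavy steel base 8 mm thick of the same diameter that keeps it from tipping. A pale stripe runs down one side and on as a tick across the top from centre to rim. Origin at the centre of the underside, z up along the can, +x points out through the stripe. May be absent.
- cap_e_mark (a point): Middle of the pale stripe on the side of that can (shortest), 21 mm from its axis, 19 mm up; may be absent.
- scanner: Fixed grey code reader bar, 60 (x) x 390 (y) x 60 mm high, a long dark window in its front face. Origin: centre of its underside, on the table; the window faces its own -x, roughly towards the robot, so a stripe facing the window points along the scanner's +x.
- strip (a point): Centre of the flat black strip printed on the table before the window: 30 mm wide, 380 mm long along the scanner's y, no raised edge, at table height. It lies 110 mm from the scanner's origin along its -x, i.e. 80 mm from the window. Axes as the scanner's.
- gauge: Loose steel arch, 0.35 kg: legs 8 thick, 40 wide (x), 64 apart inside, 80 over all (y); top plate 90 to 100 mm above the soles; on it a square aluminium barrel 28 x 28, 100 to 160 mm above the soles, to hold it by, dial on its -x side. Origin midway between the soles, z up. A brass measuring foot, 18 mm diameter, hangs in the middle of the arch.
- gauge_foot (a joint): Slide of the sprung measuring foot inside the gauge, m: 0 when hanging free (foot's underside 32 mm above the soles), grows as a part pushes the foot up, up to 0.045. With both soles on the table, a part's height is 32 mm plus this. The spring presses down with 0.4 to 1.2 N.
- foot_tip (a point): Centre of the underside of the gauge's brass foot.
- park: Fixed dark steel park plate for the gauge, 90 (x) x 120 (y) x 4 mm thick, lying flat on the table; origin at the centre of its underside. The gauge stands on it at the start.
- spool: Bystander: solder spool, 56 mm diameter, 34 mm tall, standing among the work things; origin under its centre. Leave it alone.
- kit: Bystander: loudspeaker kit on a blue base, 110 x 80 mm, 72 mm tall; origin under its centre. Leave it alone.
- driver: Bystander: screwdriver lying flat, 150 mm long, beside the reader bar. Leave it alone.
There are look-alikes about, which are no part of the job. What is shaped like the cap_b but pink is not meant.

How it is judged:
By the outcome, as a careful person would: the job done as asked, in the order asked, and still so for the second after the job is handed in, with the robot touching nothing.
Of cap_a, cap_b, cap_c, cap_d, cap_e only 4 to 5 are there at a start; the rules pass over those that are not, and their reading is None.
At some moment in a run one of cap_a, cap_b, cap_c, cap_d, cap_e may be knocked a few centimetres aside while the robot is not near it.
It also fails if it takes over 210 s, if anything falls off the work surface, if the arm or the gripper's body presses on something with over 40 N, if the wrist force passes 120 N, or if a joint passes its speed limit or range.

ROBOT

A 7-joint arm with a two-finger parallel gripper is mounted at the origin on the work surface. World frame = base frame: x ahead of the robot, y to its left, z up, the work surface at z = 0. Lengths are in mm, angles in degrees, forces in N, time in s.
With the tool pointing down it reaches from about 425 to 825 mm from the base axis. Payload 3.6 kg.
Tool frame: the origin (TCP) lies midway between the tips of the shut fingers; the grasp point (between the pads) lies 19 mm behind it; z points along the fingers, y is the line along which they close (so a half turn about z gives the same grasp; the last joint's range is limited). The gripper opens to 93 mm and grips with 3 to 60 N. Pads are 15 mm wide; open, the fingers measure 128 mm over their backs; the gripper's body (75 mm by 188 mm) begins 65 mm behind the grasp point.
Start: joints at [73.768, 35.231, -0.722, 81.555, 0.464, 63.22, -2.315], TCP at [165.105, -628.651, 218.64] pointing down, gripper open.
Joint ranges: [-178.69, 178.69], [-17.37, 117.87], [-77.05, 75.6], [15.02, 138.74], [-78.02, 258.01], [0.78, 113.62], [-162.83, 162.83]. Speed limits (degrees/s): [159.86, 159.86, 180, 180, 180, 180, 180].

INTERFACE

Orientations are given as [roll, pitch, yaw] about the fixed x, y, z axes, in that order (R = Rz(yaw) Ry(pitch) Rx(roll)).
In Python, from cell import ctrl gives the robot as it stands.
- The arm moves only by the tool play_rows, never from a script. Its argument "increments" is a list that holds one entry, the list of rows, each a list of 5 numbers: the shift along the world's x, y, z in mm, then the turn about the world's z in degrees, then the opening, from 0 (shut) to 1 (fully open). A call has 1 to 10 rows; each row is the pose to reach, as a shift and turn from the pose commanded when the call began; what a row does not reach only later rows make up. A row lasts 1/8 s, in which the tool goes at most 62.5 mm and 10.7 degrees, less where a joint would pass 70% of its speed; a pose out of reach is approached as far as the arm can. A call with a gripper value outside its range is refused whole. The fingers move at their own pace and stop on an object; "squeeze" is the grip in N (left out, the last holds). Time passes only in rows, so rows that repeat a pose let the fingers close. It gives the time, the measured TCP pose, the force, the opening and the grip force at its end, in the units of the state.
- ctrl.get_state(): the state, without advancing time (a new reading comes with each control period).
- ctrl.snapshot(name): name is "scene" or "top" or "wrist"; returns (picture, depth): 420x560x3 uint8, blue, green, red; 420x560 float32, mm along the optical axis (not along the pixel's ray), 0 where there is no reading.
- ctrl.camera_info(name): a dict with "fovy" (degrees; the focal length in pixels is half the picture's height over the tangent of half this angle, whatever the lens; pixels are square), "cx", "cy" (the principal point, pixels), "xyz" and "attitude" of the camera in the world. Camera axes: x right, y down, z forward; pixel columns grow to the right and rows downward; lengths in mm; the calibration is good to about 2 mm. A picture is of the moment at which its call begins: read the wrist's pose just before it. camera_info takes no time and is no camera call; for the wrist camera it gives the pose at the moment of the call.
- ctrl.finish_job(): hands the job in; it is judged then, once.
The state is a dict: "clock": time; "joint_positions": joint angles; "dq": joint speeds; "joint_efforts": joint torques, N m; "tool_pos": TCP position; "eef_rot": TCP orientation; "wrist_force": force on the tool from outside, world axes, zero at the start; "moment": the same for the moment, N m; "finger_gap": finger opening in mm; "gripper_force": force on a finger pad.
Only numpy, scipy, OpenCV 4.12 (cv2) and the standard library are available. Lean on these libraries where they do the work, as an engineer would, in place of code of your own. Each camera call takes 0.05 s, during which the arm holds its last target. There are 200 camera calls.

## Working session

There is one attempt and no reset: what is moved stays moved. The work goes in short steps, Python scripts to look and compute and a tool call to move; the robot and the scene stay as the last step left them, time stands still between calls to the robot, and variables do not carry over. Pictures are saved under pics/ and viewed, at most 14 in all, crops included, and the job is handed in when it is done.

Besides the shell and the picture viewer there is one more tool, called after "Emit:" as name(argument=value, ...), one argument or row to a line, values as JSON. play_rows: Moves the arm, as the interface text tells. Its arguments: {"type":"object","properties":{"increments":{"type":"array"},"squeeze":{"type":"number"}},"required":["increments"]}

```bash
ls; mkdir -p pics; cat > h.py <<'E'
from cell import ctrl
import numpy as np, cv2
from scipy.spatial.transform import Rotation as R
def K(name):
    c=ctrl.camera_info(name); f=210/np.tan(np.radians(c["fovy"])/2)
    return c,f
def cloud(name,c,f,d):
    v,u=np.mgrid[0:420,0:560]
    p=np.stack([(u-c["cx"])/f*d,(v-c["cy"])/f*d,d],-1)
    M=R.from_euler("xyz",c["attitude"],degrees=True).as_matrix()
    return p@M.T+np.array(c["xyz"])
def look(name):
    c,f=K(name); im,d=ctrl.snapshot(name)
    return im,d,cloud(name,c,f,d)
E
python3 - <<'E'
from h import *
for n in ("top","scene"):
    im,d,P=look(n); cv2.imwrite(f"pics/{n}0.png",im); np.savez(f"{n}0.npz",im=im,d=d,P=P)
    print(n,ctrl.camera_info(n), np.nanmedian(P[...,2][d>0]))
print(ctrl.get_state())
E
```

```text
pics
top {'fovy': 44.17889607736333, 'cx': 289.962395492072, 'cy': 220.6095497450517, 'xyz': array([ 375.70329241,   27.93973574, 1181.4383176 ]), 'attitude': array([-170.80349094,   -1.0597908 ,  -90.63082661])} 0.23359740307387256
scene {'fovy': 54.17209258906394, 'cx': 272.0535617261575, 'cy': 203.68577439271462, 'xyz': array([1231.30555534,  232.65013639,  748.79730263]), 'attitude': array([-134.05451228,   -0.70107052,  109.35629662])} 0.7076401967335642
{'clock': 0.1, 'joint_positions': array([73.7663205 , 35.28214426, -0.72326685, 81.6320057 ,  0.46495501,
       63.22019075, -2.31500316]), 'dq': array([ 0.02326398, -0.15212354,  0.02560462, -0.13341583,  0.06661689,
        0.06652222,  0.02853509]), 'joint_efforts': array([ 1.69076084e-03, -4.60039186e+01,  2.10382235e-01, -1.66244727e+01,
       -6.11193781e-02,  1.69323297e-02,  9.03021419e-05]), 'tool_pos': array([ 164.93900853, -627.98238475,  217.61551242]), 'eef_rot': array([-1.79868565e+02,  2.16054491e-03,  1.47195551e+01]), 'wrist_force': array([ 0.17993804,  0.2377765 , -0.21184427]), 'moment': array([ 0.0214757 , -0.00285306,  0.01649288]), 'gripper_force': 0.0, 'finger_gap': 92.86060757103088}
```

View both.

View pics/top0.png

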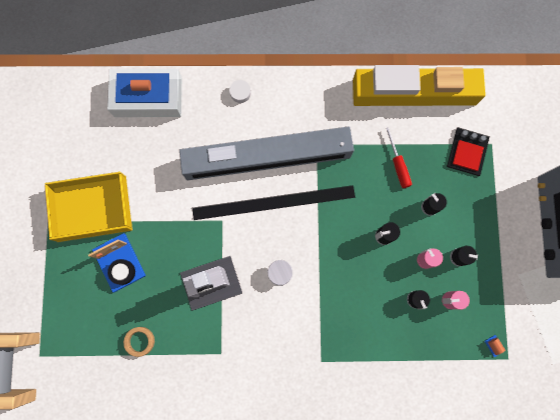

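View pics/scene0.png

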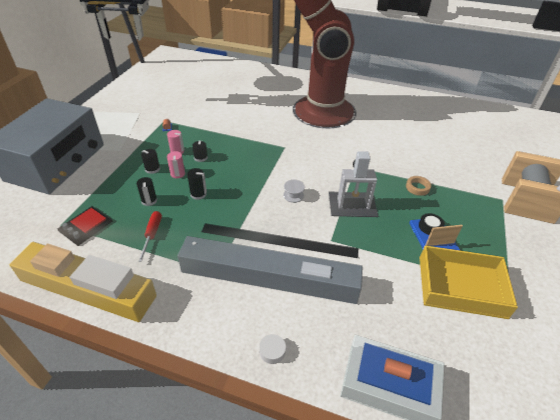

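The top view shows four black cans at (434,204), (388,233), (464,256) and (419,300). Two pink look-alikes stand at (431,259) and (457,300). The reader bar is at about (267,153), the strip at (273,202), the gauge on its plate at (210,282), the spool at (279,272) and the screwdriver at (400,165).

```bash
cat >> h.py <<'E'
def cans(im,P,x=(250,800),y=(-520,300),zmin=28,zmax=85,vmax=70):
    """black can tops: (centre xy, top z, radius, yaw of tick)"""
    hsv=cv2.cvtColor(im,cv2.COLOR_BGR2HSV); X,Y,Z=P[...,0],P[...,1],P[...,2]
    m=((Z>zmin)&(Z<zmax)&(X>x[0])&(X<x[1])&(Y>y[0])&(Y<y[1])).astype(np.uint8)
    n,l,s,c=cv2.connectedComponentsWithStats(m); out=[]
    for i in range(1,n):
        if s[i,4]<60: continue
        q=l==i; z=np.percentile(Z[q],90); t=q&(abs(Z-z)<4)
        p=P[t][:,:2].astype(np.float32); 
        if len(p)<20: continue
        (cx,cy),r=cv2.minEnclosingCircle(p)
        v=hsv[t][:,2]; sat=hsv[t][:,1]; br=(v>130)&(sat<90)
        yaw=np.nan
        if br.any():
            b=p[br]-[cx,cy]; yaw=np.degrees(np.arctan2(*b.mean(0)[::-1]))
        out.append((round(float(cx),1),round(float(cy),1),round(float(z),1),round(float(r),1),round(float(yaw),1),int(br.sum()),int(np.median(v)),int(np.median(sat)),tuple(c[i].round().astype(int))))
    return out
E
python3 - <<'E'
from h import *
D=np.load("top0.npz"); im,P=D["im"],D["P"]
for o in cans(im,P): print(*o)
X,Y,Z=P[...,0],P[...,1],P[...,2]
# scanner top
m=(abs(Z-60)<4)&(X>450)
n,l,s,c=cv2.connectedComponentsWithStats(m.astype(np.uint8))
for i in range(1,n):
    if s[i,4]>800: print("60:",c[i],s[i,4],cv2.minAreaRect(P[l==i][:,:2].astype(np.float32)))
# strip: dark pixels on table
g=im.max(2); m=(g<40)&(abs(Z)<5)
n,l,s,c=cv2.connectedComponentsWithStats(m.astype(np.uint8))
for i in range(1,n):
    if s[i,4]>500: print("dark:",c[i],s[i,4],cv2.minAreaRect(P[l==i][:,:2].astype(np.float32)))
sub=P[240:325,165:260]; z=sub[...,2]
for lo,hi in ((2.5,7),(95,105),(150,170)):
    q=sub[(z>lo)&(z<hi)][:,:2].astype(np.float32); print(lo,len(q),cv2.minAreaRect(q), np.median(z[(z>lo)&(z<hi)]))
sp=P[255:292,262:298]; q=sp[(sp[...,2]>25)]; print("spool",cv2.minEnclosingCircle(q[:,:2].astype(np.float32)),q[:,2].max())
for n in("top0","scene0"):
    a=np.load(n+".npz")["im"]
    a=a[170:320,365:500] if n=="top0" else a[110:220,120:230]
    cv2.imwrite(f"pics/c_{n}.png",cv2.resize(a,None,fx=4.5 if n=="scene0" else 4,fy=4.5 if n=="scene0" else 4,interpolation=2))
E
```

```text
717.2 56.8 62.8 195.4 38.0 3018 146 28 (np.int64(265), np.int64(152))
596.9 -320.2 67.3 20.4 24.6 27 36 15 (np.int64(435), np.int64(203))
530.3 -210.2 76.3 21.1 105.7 26 36 21 (np.int64(388), np.int64(232))
479.3 -382.0 58.5 21.1 -102.4 20 37 21 (np.int64(465), np.int64(255))
474.0 -303.2 67.1 20.4 18.3 32 239 109 (np.int64(431), np.int64(258))
446.7 29.6 36.6 27.5 13.1 358 205 11 (np.int64(279), np.int64(272))
382.9 -275.9 49.8 20.7 -145.7 23 37 21 (np.int64(419), np.int64(299))
382.4 -355.6 67.5 20.5 99.3 24 238 108 (np.int64(457), np.int64(300))
60: [424.40209181  84.24927368] 1721 ((878.09814453125, -298.08819580078125), (299.5002746582031, 72.3581771850586), 89.91875457763672)
60: [141.78003697  87.49722736] 1082 ((868.51611328125, 340.76702880859375), (71.06015014648438, 121.19641876220703), 0.16974154114723206)
60: [265.83317168 149.96629486] 4124 ((718.7533569335938, 57.01728820800781), (61.26634979248047, 389.4360046386719), 7.760894298553467)
dark: [273.68866227 202.5434913 ] 1667 ((609.2454833984375, 41.515869140625), (27.408470153808594, 376.2883605957031), 7.796492099761963)
2.5 1775 ((428.8762512207031, 182.5155792236328), (213.8965301513672, 189.17819213867188), 89.93698120117188) 3.7534068574136654
95 312 ((425.94439697265625, 186.8779296875), (40.0834846496582, 80.08821105957031), 18.853097915649414) 103.1226279901108
150 224 ((425.8082580566406, 186.8644561767578), (28.017419815063477, 28.856077194213867), 19.613534927368164) 163.83344746850827
spool ((424.6837158203125, 28.150367736816406), 48.98100280761719) 1181.4383175961239
```

View pics/c_top0.png

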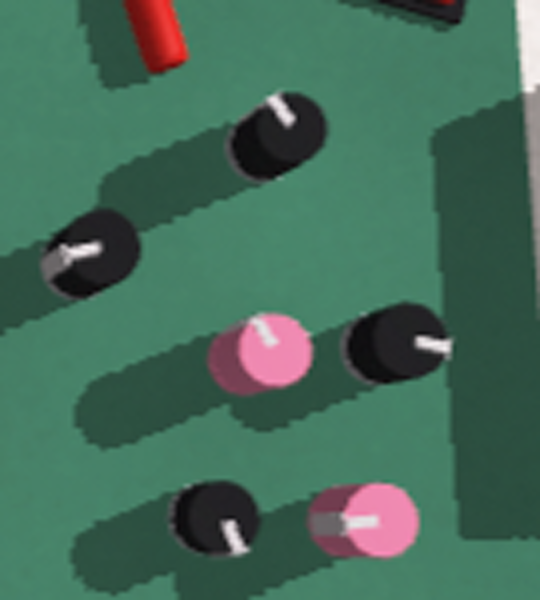

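Scanner yaw is about 7.8° (bar and strip agree), with the strip centre at (610,42). The tops read about 2 mm high, so the heights give:

| Can | Position (x, y) |
|---|---|
| cap_a (74) | (530,-210) |
| cap_b (65) | (597,-320) |
| cap_c (56) | (479,-382) |
| cap_d (47) | (383,-276) |

cap_e is absent. In the crop the black cans are at (278,135), (90,250), (395,342) and (215,518). The pink ones, at (262,355) and (370,520), are the look-alikes. Next I'll hover for a closer wrist look.

Emit:
play_rows(
  increments=[
    [[40,42,20,9,1],[80,84,40,18,1],[120,126,60,27,1],[160,168,80,36,1],[200,210,90,45,1],[240,252,100,54,1],[280,300,110,63,1],[300,335,120,70,1],[300,345,120,75,1],[300,345,120,75,1]],
  ],
)

```text
clock: 1.35
tool_pos: [465.1, -282.7, 338.4]
eef_rot: [-180.0, -0.0, 89.8]
wrist_force: [0.4, -0.9, -0.2]
finger_gap: 93.2
gripper_force: 0.0
```

```bash
python3 - <<'E'
from h import *
s=ctrl.get_state(); print(s["clock"],s["tool_pos"],s["eef_rot"],s["joint_positions"])
c,f=K("wrist"); im,d,P=look("wrist"); print(c); cv2.imwrite("pics/w1.png",im); np.savez("w1.npz",im=im,d=d,P=P)
for o in cans(im,P): print(*o)
E
```

```text
1.35 [ 465.14924575 -282.65379815  338.38243788] [-1.79955675e+02 -2.83990655e-02  8.97813409e+01] [ 45.34343748  21.6710596  -24.34287469  87.25611392   9.14395978
  73.09912808  19.6337789 ]
{'fovy': 70.78762596858445, 'cx': 276.2811233094278, 'cy': 207.237155586104, 'xyz': array([ 466.09036487, -203.37484909,  503.34898955]), 'attitude': array([ 1.63404203e+02,  1.05254822e-01, -1.75379405e-01])}
738.5 -94.6 59.7 51.5 -75.5 2607 133 25 (np.int64(474), np.int64(35))
530.7 -212.6 74.0 21.3 102.4 77 48 47 (np.int64(322), np.int64(126))
384.5 -279.2 47.2 20.6 -162.0 54 46 38 (np.int64(226), np.int64(169))
474.9 -305.7 65.0 20.2 16.4 104 230 100 (np.int64(283), np.int64(187))
598.1 -322.4 64.8 20.2 34.1 59 47 43 (np.int64(360), np.int64(197))
383.1 -357.5 65.0 20.7 121.2 119 229 99 (np.int64(226), np.int64(219))
481.3 -385.0 56.0 22.0 -110.6 51 47 18 (np.int64(286), np.int64(232))
```

View pics/w1.png

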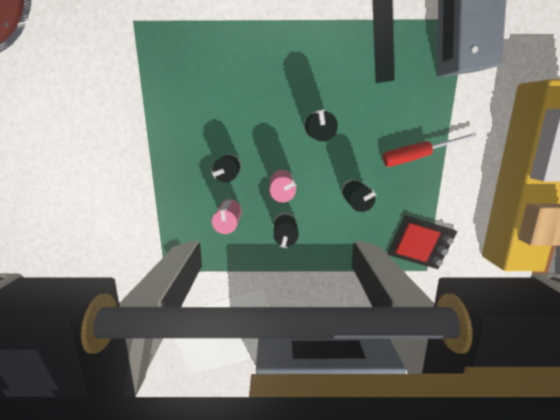

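The wrist picture shows the cans at (322,126) a, (226,169) d, (360,197) b and (286,232) c, with pale ticks visible; heights match to 0.3 mm. I'll refine the tick angles by rectifying the top planes.

```bash
cat >> h.py <<'E'
def tick(im,c,f,x,y,h,r):
    """rectify plane z=h near (x,y); return centre and tick yaw"""
    M=R.from_euler("xyz",c["attitude"],degrees=True).as_matrix()
    g=np.arange(-30,30.1,0.5); gx,gy=np.meshgrid(x+g,y+g)
    q=(np.stack([gx,gy,np.full_like(gx,h)],-1)-c["xyz"])@M
    u=f*q[...,0]/q[...,2]+c["cx"]; v=f*q[...,1]/q[...,2]+c["cy"]
    a=cv2.remap(im,u.astype(np.float32),v.astype(np.float32),1)
    V=a.max(2).astype(float); mn=a.min(2)
    rr=np.hypot(gx-x,gy-y)
    w=np.clip(mn-80.,0,120)*(rr<r*0.98)
    px=np.stack([gx[w>0],gy[w>0]],1); ww=w[w>0]
    if len(ww)<5: return None
    m=np.average(px,axis=0,weights=ww); C=np.cov((px-m).T,aweights=ww); ev,E=np.linalg.eigh(C); d=E[:,1]
    if d@(m-[x,y])<0: d=-d
    off=np.cross(d,m-[x,y])
    deg=lambda e:round(float(np.degrees(np.arctan2(e[1],e[0]))),1)
    return dict(axis=deg(d),cen=deg(m-[x,y]),off=round(float(off),1),L=round(float((m-[x,y])@d),1))
E
python3 - <<'E'
from h import *
D=np.load("w1.npz"); c,f=K("wrist")
T=[("a",530.7,-212.6,74,21),("b",598.1,-322.4,65,20),("c",481.3,-385.0,56,21),("d",384.5,-279.2,47,20)]
for n,*t in T: print(n,tick(D["im"],c,f,*t))
D=np.load("top0.npz"); c,f=K("top")
T=[("a",530.3,-210.2,76,21),("b",596.9,-320.2,67,20),("c",479.3,-382,58,21),("d",382.9,-275.9,49,20)]
for n,*t in T: print(n,tick(D["im"],c,f,*t))
E
```

```text
a {'axis': 101.6, 'cen': 106.7, 'off': 1.0, 'L': 10.8}
b {'axis': 33.8, 'cen': 29.3, 'off': -0.8, 'L': 9.9}
c {'axis': -101.2, 'cen': -113.4, 'off': -2.6, 'L': 11.9}
d {'axis': -159.7, 'cen': -157.6, 'off': 0.4, 'L': 11.4}
a {'axis': 101.4, 'cen': 106.3, 'off': 0.9, 'L': 10.9}
b {'axis': 34.4, 'cen': 27.1, 'off': -1.4, 'L': 10.7}
c {'axis': -102.2, 'cen': -102.8, 'off': -0.1, 'L': 12.4}
d {'axis': -160.7, 'cen': -148.3, 'off': 2.4, 'L': 10.9}
```

Tick axes agree across both cameras: a 101.5°, b 34°, c -101.7°, d -160.2°. The turns needed to reach 7.8° are a -93.7, b -26, c +109.5 and d +168. I'll start with a.

Emit:
play_rows(
  increments=[
    [[22,24,-45,0,1],[44,48,-90,0,1],[65,71,-130,0,1],[65.5,71,-180,0,1],[65.5,71,-225,0,1],[65.5,71,-260,0,1],[65.5,71,-290,0,1],[65.5,71,-308,0,1],[65.5,71,-312,0,1],[65.5,71,-312,0,1]],
  ],
)

```text
clock: 2.65
tool_pos: [531.1, -213.1, 27.2]
eef_rot: [179.9, 0.0, 89.7]
wrist_force: [0.9, -0.8, -0.6]
finger_gap: 92.8
gripper_force: 0.0
```

Emit:
play_rows(
  increments=[
    [[0,0,0,0,0],[0,0,0,0,0],[0,0,0,0,0],[0,0,0,0,0],[0,0,0,0,0],[0,0,0,0,0],[0,0,10,0,0],[0,0,40,0,0],[0,0,80,0,0],[0,0,110,0,0]],
  ],
  squeeze=25,
)

```text
clock: 3.9
tool_pos: [531.0, -212.7, 138.8]
eef_rot: [179.9, 0.0, 89.7]
wrist_force: [0.2, 1.2, -1.2]
finger_gap: 42.0
gripper_force: 25.0
```

Emit:
play_rows(
  increments=[
    [[5,40,0,-10.4,0],[11,80,0,-20.8,0],[18,125,0,-31.2,0],[25,170,0,-41.6,0],[32,215,0,-52,0],[40,260,0,-62.4,0],[47,300,0,-72.8,0],[54,345,0,-83,0],[61,380,0,-91,0],[61,392,0,-93.7,0]],
  ],
)

```text
clock: 5.15
tool_pos: [591.0, 184.0, 136.9]
eef_rot: [-179.8, 0.0, -3.8]
wrist_force: [0.3, -0.5, -0.1]
finger_gap: 41.7
gripper_force: 25.0
```

Emit:
play_rows(
  increments=[
    [[0,0,-20,0,0],[0,0,-45,0,0],[0,0,-70,0,0],[0,0,-90,0,0],[0,0,-102,0,0],[0,0,-107,0,0],[0,0,-109.5,0,0],[0,0,-109.5,0,0],[0,0,-109.5,0,0],[0,0,-109.5,0,0]],
  ],
)

```text
clock: 6.4
tool_pos: [591.9, 179.5, 27.6]
eef_rot: [-180.0, -0.0, -4.0]
wrist_force: [-1.1, -0.5, -0.9]
finger_gap: 41.9
gripper_force: 25.0
```

Emit:
play_rows(
  increments=[
    [[0,0,0,0,0.65],[0,0,0,0,0.65],[0,0,0,0,0.65],[0,0,10,0,0.65],[0,0,40,0,0.65],[0,0,80,0,0.65],[0,0,120,0,0.65],[0,0,140,0,0.65],[0,0,140,0,0.65]],
  ],
)

```text
clock: 7.52
tool_pos: [592.9, 179.6, 169.7]
eef_rot: [-179.9, -0.3, -4.0]
wrist_force: [0.4, 1.0, -0.6]
finger_gap: 60.4
gripper_force: 0.0
```

```bash
cat >> h.py <<'E'
def watch(T,name="top",b=(0,0,0)):
    im,d,P=look(name); c,f=K(name)
    cs=cans(im,P)
    for n,h,r in T:
        for o in cs:
            if abs(o[2]-b[2]-h)<3.5 and abs(o[3]-r)<3 and o[6]<110:
                print(n,o[:4],tick(im,c,f,o[0],o[1],o[2],r))
    return im,P
ALL=[("a",74,21),("b",65,20),("c",56,21),("d",47,20)]
E
python3 - <<'E'
from h import *
im,P=watch(ALL,b=(0,0,2.3)); s=ctrl.get_state(); print(s["clock"],s["tool_pos"],s["joint_positions"].round(1))
E
```

```text
b (596.9, -320.3, 67.1, 20.4) {'axis': 34.3, 'cen': 27.8, 'off': -1.2, 'L': 10.7}
c (479.2, -382.3, 58.3, 21.7) {'axis': -102.1, 'cen': -102.9, 'off': -0.2, 'L': 12.2}
d (383.7, -276.5, 49.4, 20.0) {'axis': -160.4, 'cen': -153.2, 'off': 1.4, 'L': 11.2}
7.575 [591.77003    179.39113259 167.88664352] [ -22.8   35.2    6.5   91.1   -4.6   53.9 -108.7]
```

Emit:
play_rows(
  increments=[
    [[0,-45,0,8,0.85],[1,-100,0,16,0.85],[2,-155,0,24,0.85],[3,-210,0,32,0.85],[4,-265,0,41,0.85],[5,-320,0,50,0.85],[6,-375,0,59,0.85],[6,-430,0,68,0.85],[6.5,-480,0,76,0.85],[6.5,-502,0,80,0.85]],
  ],
)

```text
clock: 8.82
tool_pos: [595.6, -327.3, 164.6]
eef_rot: [-179.8, 0.1, 75.9]
wrist_force: [-0.2, -0.0, -0.1]
finger_gap: 79.2
gripper_force: 0.0
```

Emit:
play_rows(
  increments=[
    [[0,0,-15,0,0.85],[0,0,-55,0,0.85],[0,0,-95,0,0.85],[0,0,-125,0,0.85],[0,0,-140,0,0.85],[0,0,-144,0,0.85],[0,0,-144,0,0.85],[0,0,-144,0,0],[0,0,-144,0,0],[0,0,-144,0,0]],
  ],
)

```text
clock: 10.07
tool_pos: [598.3, -322.9, 23.7]
eef_rot: [180.0, 0.0, 76.0]
wrist_force: [-0.3, -0.2, -0.7]
finger_gap: 53.9
gripper_force: 0.0
```

Emit:
play_rows(
  increments=[
    [[0,0,0,0,0],[0,0,0,0,0],[0,0,0,0,0],[0,0,10,0,0],[0,0,40,0,0],[0,0,80,0,0],[0,0,110,0,0],[0,0,110,0,0]],
  ],
)

```text
clock: 11.08
tool_pos: [600.1, -323.3, 136.4]
eef_rot: [179.6, 0.1, 76.0]
wrist_force: [0.5, -0.7, -0.8]
finger_gap: 39.9
gripper_force: 25.0
```

Emit:
play_rows(
  increments=[
    [[0,30,0,-3,0],[1,80,0,-6,0],[2,135,0,-9,0],[3,190,0,-12,0],[4,245,0,-16,0],[5,300,0,-20,0],[6,350,0,-24,0],[6,395,0,-26.3,0],[6,410,0,-26.3,0],[6,410,0,-26.3,0]],
  ],
)

```text
clock: 12.32
tool_pos: [603.4, 87.6, 132.0]
eef_rot: [-179.9, 0.1, 49.8]
wrist_force: [-0.1, -0.6, -0.4]
finger_gap: 39.8
gripper_force: 25.0
```

Emit:
play_rows(
  increments=[
    [[0,0,-20,0,0],[0,0,-45,0,0],[0,0,-70,0,0],[0,0,-90,0,0],[0,0,-102,0,0],[0,0,-107,0,0],[0,0,-109.5,0,0],[0,0,-109.5,0,0],[0,0,-109.5,0,0],[0,0,-109.5,0,0]],
  ],
)

```text
clock: 13.58
tool_pos: [604.3, 87.5, 24.1]
eef_rot: [180.0, -0.0, 49.7]
wrist_force: [-0.3, 0.3, -1.3]
finger_gap: 39.7
gripper_force: 25.0
```

Emit:
play_rows(
  increments=[
    [[0,0,0,0,0.65],[0,0,0,0,0.65],[0,0,0,0,0.65],[0,0,10,0,0.65],[0,0,40,0,0.65],[0,0,80,0,0.65],[0,0,120,0,0.65],[0,0,140,0,0.65],[0,0,140,0,0.65]],
  ],
)

```text
clock: 14.7
tool_pos: [605.4, 87.6, 166.1]
eef_rot: [179.8, -0.2, 49.7]
wrist_force: [0.9, 0.1, -1.1]
finger_gap: 60.5
gripper_force: 0.0
```

```bash
python3 - <<'E'
from h import *
im,P=watch(ALL,b=(0,0,2.3)); s=ctrl.get_state(); print(s["clock"],s["tool_pos"],s["eef_rot"],s["joint_positions"].round(1))
E
```

```text
c (479.4, -383.0, 58.5, 21.7) {'axis': -102.0, 'cen': -104.7, 'off': -0.6, 'L': 11.9}
d (383.3, -276.8, 49.7, 20.5) {'axis': -160.0, 'cen': -154.1, 'off': 1.1, 'L': 11.0}
14.75 [604.2688931   87.36585132 164.37389403] [ 1.79946386e+02 -6.48533387e-02  4.97149066e+01] [ -5.8  34.9  -7.4  92.3   5.3  53.  -55.3]
```

Emit:
play_rows(
  increments=[
    [[-10,-40,0,4,0.8],[-23,-93,0,8,0.8],[-36,-146,0,12,0.8],[-50,-200,0,16,0.8],[-64,-254,0,20,0.8],[-78,-308,0,25,0.8],[-92,-362,0,30,0.8],[-108,-416,0,35,0.8],[-120,-460,0,40,0.8],[-123,-472.5,0,40.3,0.8]],
  ],
)

```text
clock: 16.0
tool_pos: [477.8, -389.0, 161.6]
eef_rot: [-179.8, -0.0, 89.6]
wrist_force: [1.2, 0.2, 0.7]
finger_gap: 74.7
gripper_force: 0.0
```

Emit:
play_rows(
  increments=[
    [[0,0,-15,0,0.8],[0,0,-55,0,0.8],[0,0,-95,0,0.8],[0,0,-125,0,0.8],[0,0,-140,0,0.8],[0,0,-144.5,0,0.8],[0,0,-144.5,0,0.8],[0,0,-144.5,0,0],[0,0,-144.5,0,0],[0,0,-144.5,0,0]],
  ],
)

```text
clock: 17.25
tool_pos: [481.3, -385.4, 19.7]
eef_rot: [180.0, 0.0, 90.0]
wrist_force: [0.1, 0.2, -0.1]
finger_gap: 48.9
gripper_force: 0.0
```

Emit:
play_rows(
  increments=[
    [[0,0,0,0,0],[0,0,0,0,0],[0,0,0,0,0],[0,0,10,0,0],[0,0,40,0,0],[0,0,80,0,0],[0,0,110,0,0],[0,0,110,0,0]],
  ],
)

```text
clock: 18.25
tool_pos: [482.9, -386.0, 132.0]
eef_rot: [179.7, 0.2, 90.0]
wrist_force: [0.2, 0.7, -1.3]
finger_gap: 41.9
gripper_force: 25.0
```

Emit:
play_rows(
  increments=[
    [[12,35,0,10,0],[27,75,0,20,0],[42,117,0,30,0],[57,160,0,40,0],[73,204,0,50,0],[89,248,0,60,0],[105,293,0,70,0],[122,340,0,80,0],[134,372,0,90,0],[136,379.5,0,100,0]],
  ],
)

```text
clock: 19.5
tool_pos: [616.6, -1.4, 127.9]
eef_rot: [179.8, -0.1, -169.3]
wrist_force: [-0.5, -1.1, -1.3]
finger_gap: 42.0
gripper_force: 25.0
```

Emit:
play_rows(
  increments=[
    [[0,0,-15,7,0],[0,0,-40,9.5,0],[0,0,-65,9.5,0],[0,0,-87,9.5,0],[0,0,-100,9.5,0],[0,0,-106,9.5,0],[0,0,-109.5,9.5,0],[0,0,-109.5,9.5,0],[0,0,-109.5,9.5,0],[0,0,-109.5,9.5,0]],
  ],
)

```text
clock: 20.75
tool_pos: [617.4, -5.7, 20.2]
eef_rot: [-180.0, 0.0, -160.5]
wrist_force: [-0.3, -0.5, -0.3]
finger_gap: 41.4
gripper_force: 25.0
```

Emit:
play_rows(
  increments=[
    [[0,0,0,0,0.65],[0,0,0,0,0.65],[0,0,0,0,0.65],[0,0,10,0,0.65],[0,0,40,0,0.65],[0,0,80,0,0.65],[0,0,120,0,0.65],[0,0,140,0,0.65],[0,0,140,0,0.65]],
  ],
)

```text
clock: 21.88
tool_pos: [617.8, -5.4, 161.0]
eef_rot: [-179.9, 0.2, -160.5]
wrist_force: [-0.2, 0.9, -1.3]
finger_gap: 60.4
gripper_force: 0.0
```

```bash
python3 - <<'E'
from h import *
im,P=watch(ALL,b=(0,0,2.3)); s=ctrl.get_state(); print(s["clock"],s["tool_pos"],s["eef_rot"],s["joint_positions"].round(1))
for o in cans(im,P): print(*o)
E
```

```text
a (590.7, 180.0, 76.3, 21.0) {'axis': -68.5, 'cen': 17.1, 'off': 12.0, 'L': 0.9}
b (603.8, 88.9, 67.3, 20.0) {'axis': 91.5, 'cen': 40.6, 'off': -9.2, 'L': 7.5}
c (613.4, -5.4, 58.3, 20.2) {'axis': 35.5, 'cen': 5.4, 'off': -5.3, 'L': 9.2}
21.925 [616.80477752  -5.95329852 159.32214683] [-1.79970607e+02 -3.21318680e-02 -1.60490520e+02] [ 24.9  43.  -47.3  90.7  34.7  61.9  78. ]
706.0 144.5 63.2 107.8 81.7 1446 148 28 (np.int64(223), np.int64(157))
613.4 -5.4 58.3 20.2 0.7 11 36 20 (np.int64(295), np.int64(198))
603.8 88.9 67.3 20.0 45.3 14 36 21 (np.int64(250), np.int64(203))
590.7 180.0 76.3 21.0 19.6 30 35 20 (np.int64(210), np.int64(206))
446.7 29.7 36.9 27.6 178.8 332 206 11 (np.int64(279), np.int64(272))
```

Emit:
play_rows(
  increments=[
    [[-10,-10,10,-10,0.75],[-35,-40,20,-20,0.75],[-65,-75,30,-30,0.75],[-95,-110,40,-40,0.75],[-125,-145,50,-50,0.75],[-155,-175,60,-60,0.75],[-180,-200,60,-70,0.75],[-200,-220,60,-80,0.75],[-215,-235,60,-90,0.75],[-220,-240,60,-100,0.75]],
  ],
)

```text
clock: 23.18
tool_pos: [394.5, -246.8, 217.7]
eef_rot: [-179.8, -0.1, 99.0]
wrist_force: [0.2, -0.5, -1.2]
finger_gap: 70.4
gripper_force: 0.0
```

Emit:
play_rows(
  increments=[
    [[0,0,0,-10,0.75],[0,0,0,-20,0.75],[0,0,0,-30,0.75],[0,0,0,-40,0.75],[0,0,0,-50,0.75],[0,0,0,-54.5,0.75],[0,0,0,-54.5,0.75]],
  ],
)

```text
clock: 24.05
tool_pos: [396.0, -245.3, 218.1]
eef_rot: [-179.8, 0.1, 45.1]
wrist_force: [0.3, 0.3, -0.8]
finger_gap: 69.8
gripper_force: 0.0
```

```bash
sed -i 's/rr<r\*0.98/rr<r*0.85/' h.py; python3 - <<'E'
from h import *
s=ctrl.get_state(); print(s["clock"],s["tool_pos"],s["eef_rot"],s["joint_positions"].round(1))
watch(ALL,"wrist"); im,P=watch(ALL,b=(0,0,2.3))
E
```

```text
24.05 [ 396.04794101 -245.31401449  218.10544311] [-1.79797742e+02  7.56441644e-02  4.50591710e+01] [ 38.9  19.6 -13.2 110.4   5.7  50.8 -22.1]
d (384.0, -278.8, 47.1, 20.7) {'axis': -159.8, 'cen': -158.0, 'off': 0.3, 'L': 9.2}
a (591.5, 181.0, 76.4, 21.6) {'axis': 10.2, 'cen': 1.9, 'off': -1.4, 'L': 9.5}
b (603.8, 88.5, 67.4, 20.0) {'axis': 6.2, 'cen': 1.6, 'off': -0.8, 'L': 9.6}
c (615.0, -4.6, 58.8, 21.1) {'axis': 8.5, 'cen': -1.0, 'off': -1.7, 'L': 9.9}
```

a, b and c stand at 10°, 6° and 8.5°, close to the 7.8° target. Now d.

Emit:
play_rows(
  increments=[
    [[-6,-16,-30,0,0.75],[-13,-33.3,-70,0,0.75],[-13,-33.3,-115,0,0.75],[-13,-33.3,-155,0,0.75],[-13,-33.3,-185,0,0.75],[-13,-33.3,-200,0,0.75],[-13,-33.3,-205,0,0.75],[-13,-33.3,-205,0,0.75],[-13,-33.3,-205,0,0],[-13,-33.3,-205,0,0]],
  ],
)

```text
clock: 25.4
tool_pos: [384.6, -279.3, 15.4]
eef_rot: [179.9, -0.0, 45.0]
wrist_force: [-0.1, 0.4, 0.8]
finger_gap: 54.4
gripper_force: 0.0
```

Emit:
play_rows(
  increments=[
    [[0,0,0,0,0],[0,0,0,0,0],[0,0,0,0,0],[0,0,0,0,0],[0,0,10,0,0],[0,0,40,0,0],[0,0,80,0,0],[0,0,110,0,0],[0,0,110,0,0]],
  ],
)

```text
clock: 26.52
tool_pos: [385.3, -279.7, 126.8]
eef_rot: [179.7, -0.1, 45.0]
wrist_force: [0.3, 0.0, -1.9]
finger_gap: 39.7
gripper_force: 25.0
```

Emit:
play_rows(
  increments=[
    [[10,10,0,10,0],[35,28,0,20,0],[62,48,0,30,0],[90,68,0,40,0],[118,88,0,50,0],[146,108,0,60,0],[174,128,0,70,0],[202,148,0,80,0],[228,168,0,90,0],[245.5,181,0,100,0]],
  ],
)

```text
clock: 27.78
tool_pos: [629.6, -96.2, 122.7]
eef_rot: [-180.0, -0.2, 145.4]
wrist_force: [0.2, 0.2, -0.8]
finger_gap: 39.6
gripper_force: 25.0
```

Emit:
play_rows(
  increments=[
    [[0,0,0,10,0],[0,0,0,20,0],[0,0,0,30,0],[0,0,0,40,0],[0,0,0,50,0],[0,0,0,60,0],[0,0,0,68,0],[0,0,0,68,0]],
  ],
)

```text
clock: 28.78
tool_pos: [628.6, -98.1, 122.7]
eef_rot: [179.9, -0.1, -147.1]
wrist_force: [-0.1, 0.4, -1.3]
finger_gap: 39.5
gripper_force: 25.0
```

Emit:
play_rows(
  increments=[
    [[0,0,-15,0,0],[0,0,-40,0,0],[0,0,-65,0,0],[0,0,-87,0,0],[0,0,-100,0,0],[0,0,-106,0,0],[0,0,-109.5,0,0],[0,0,-109.5,0,0],[0,0,-109.5,0,0]],
  ],
)

```text
clock: 29.9
tool_pos: [630.0, -97.9, 15.8]
eef_rot: [-180.0, 0.0, -147.0]
wrist_force: [0.8, 0.4, -0.6]
finger_gap: 39.7
gripper_force: 25.0
```

Emit:
play_rows(
  increments=[
    [[0,0,0,0,0.65],[0,0,0,0,0.65],[0,0,0,0,0.65],[0,0,10,0,0.65],[0,0,40,0,0.65],[0,0,85,0,0.65],[0,0,140,-10,0.65],[0,0,195,-20,0.65],[-10,20,230,-30,0.65],[-30,50,260,-40,0.65]],
  ],
)

```text
clock: 31.15
tool_pos: [599.8, -47.8, 277.4]
eef_rot: [180.0, 0.1, 172.6]
wrist_force: [-0.2, 0.4, -0.7]
finger_gap: 60.8
gripper_force: 0.0
```

Emit:
play_rows(
  increments=[
    [[-25,25,10,-10,0.8],[-50,55,20,-20,0.8],[-75,85,30,-30,0.8],[-105,115,30,-40,0.8],[-135,140,30,-50,0.8],[-160,160,30,-58,0.8],[-165,170,30,-64,0.8],[-165,170,30,-64,0.8],[-165,170,30,-64,0.8]],
  ],
)

```text
clock: 32.28
tool_pos: [434.9, 121.6, 305.3]
eef_rot: [180.0, 0.0, 109.1]
wrist_force: [0.4, -0.8, -0.3]
finger_gap: 74.2
gripper_force: 0.0
```

```bash
python3 - <<'E'
from h import *
s=ctrl.get_state(); print(s["clock"],s["tool_pos"],s["eef_rot"],s["joint_positions"].round(1))
im,d,P=look("wrist"); cv2.imwrite("pics/w2.png",im); np.savez("w2.npz",im=im,P=P)
z=P[...,2]; near=np.hypot(P[...,0]-426,P[...,1]-187)<70
for lo,hi in ((98,104),(157,165)):
    m=near&(z>lo)&(z<hi)
    if m.sum()>20: print(lo,m.sum(),np.median(z[m]),cv2.minAreaRect(P[m][:,:2].astype(np.float32)))
watch(ALL,b=(0,0,2.3))
E
```

```text
32.275 [434.88724547 121.60427375 305.34731463] [1.79983976e+02 2.28934591e-02 1.09072182e+02] [ 12.9  15.8 -40.6 103.6  11.3  64.6 -12.4]
98 1259 102.83790331560243 ((427.1062927246094, 185.45584106445312), (39.828556060791016, 80.10865020751953), 18.890499114990234)
157 767 162.80298438474034 ((427.15875244140625, 185.6094207763672), (27.642650604248047, 26.79158592224121), 19.109760284423828)
b (603.6, 88.4, 67.3, 19.8) {'axis': 6.1, 'cen': 1.9, 'off': -0.7, 'L': 9.7}
c (615.2, -5.3, 58.2, 21.2) {'axis': 7.6, 'cen': 2.2, 'off': -0.9, 'L': 10.0}
d (629.0, -96.8, 49.7, 20.3) {'axis': 8.9, 'cen': 0.8, 'off': -1.3, 'L': 9.3}
```

View pics/w2.png

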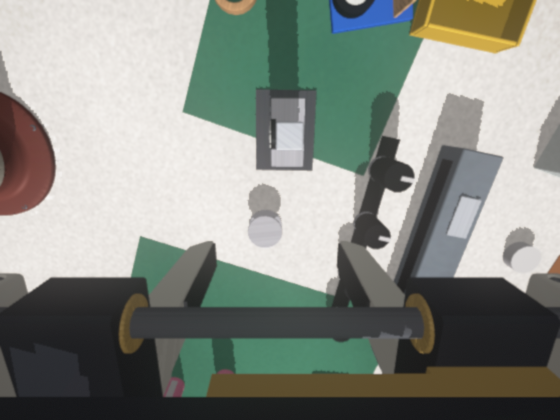

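The wrist view shows the gauge on its plate at (287,130), the spool at (265,228), and cans a and b on the strip at (392,175) and (370,232). The gauge measures (427.1,185.5), yaw 19°, with the right plate and barrel sizes. Grasping it now.

Emit:
play_rows(
  increments=[
    [[-4,32,-20,0,0.8],[-7.5,63.4,-50,0,0.8],[-7.5,63.4,-90,0,0.8],[-7.5,63.4,-130,0,0.8],[-7.5,63.4,-165,0,0.8],[-7.5,63.4,-183,0,0.8],[-7.5,63.4,-189.5,0,0.8],[-7.5,63.4,-189.5,0,0.8],[-7.5,63.4,-189.5,0,0],[-7.5,63.4,-189.5,0,0]],
  ],
  squeeze=40,
)

```text
clock: 33.62
tool_pos: [427.6, 185.6, 116.3]
eef_rot: [179.9, -0.0, 109.0]
wrist_force: [-0.5, -0.2, -0.3]
finger_gap: 58.8
gripper_force: 0.0
```

Emit:
play_rows(
  increments=[
    [[0,0,0,0,0],[0,0,0,0,0],[0,0,0,0,0],[0,0,0,0,0],[0,0,0,0,0],[0,0,0,0,0],[0,0,5,0,0],[0,0,25,0,0],[0,0,65,0,0],[0,0,100,0,0]],
  ],
)

```text
clock: 34.88
tool_pos: [426.5, 185.1, 216.4]
eef_rot: [-179.9, -0.0, 109.0]
wrist_force: [0.6, 0.1, -3.4]
finger_gap: 27.4
gripper_force: 40.0
```

```bash
python3 - <<'E'
from h import *
s=ctrl.get_state(); print(s["clock"],s["tool_pos"],s["eef_rot"],s["wrist_force"])
im,P=watch(ALL,b=(0,0,2.3)); np.savez("t2.npz",im=im,P=P)
z=P[...,2]; near=np.hypot(P[...,0]-426,P[...,1]-187)<90
D=np.load("w2.npz"); im,P=D["im"],D["P"]; z=P[...,2]
near=(np.hypot(P[...,0]-427,P[...,1]-186)<90)&(z>-3)&(z<8)&(im.max(2)<75)&(im.max(2).astype(int)-im.min(2)<15)
print(near.sum(),cv2.minAreaRect(P[near][:,:2].astype(np.float32)))
E
```

```text
34.875 [426.4686542  185.1250971  216.35081846] [-1.79907237e+02 -9.96054160e-03  1.09026287e+02] [ 0.5874788   0.0570478  -3.40820769]
a (591.5, 179.4, 76.7, 21.5) {'axis': 7.7, 'cen': 7.4, 'off': -0.1, 'L': 9.6}
b (604.2, 88.3, 67.3, 20.2) {'axis': 6.3, 'cen': 3.0, 'off': -0.5, 'L': 9.5}
c (615.1, -4.7, 58.4, 21.2) {'axis': 8.3, 'cen': -0.6, 'off': -1.6, 'L': 9.9}
d (629.2, -97.4, 49.4, 20.0) {'axis': 8.5, 'cen': 4.3, 'off': -0.7, 'L': 9.3}
203 ((408.3763427734375, 235.1522216796875), (42.929996490478516, 9.630931854248047), 20.509286880493164)
```

Emit:
play_rows(
  increments=[
    [[20,-1,0,-2,0],[55,-2,0,-5,0],[95,-4,0,-8,0],[135,-5,0,-10,0],[158,-6,0,-11.2,0],[164.5,-6.1,0,-11.2,0],[164.5,-6.1,0,-11.2,0],[164.5,-6.1,0,-11.2,0],[164.5,-6.1,0,-11.2,0]],
  ],
)

```text
clock: 36.05
tool_pos: [590.8, 179.6, 215.9]
eef_rot: [-180.0, 0.0, 97.9]
wrist_force: [0.2, -0.1, -3.7]
finger_gap: 27.7
gripper_force: 40.0
```

Emit:
play_rows(
  increments=[
    [[0,0,-15,0,0],[0,0,-35,0,0],[0,0,-55,0,0],[0,0,-75,0,0],[0,0,-90,0,0],[0,0,-98,0,0],[0,0,-102,0,0],[0,0,-104.5,0,0],[0,0,-104.5,0,0],[0,0,-104.5,0,0]],
  ],
)

```text
clock: 37.3
tool_pos: [591.8, 179.5, 111.8]
eef_rot: [179.9, -0.0, 97.8]
wrist_force: [-1.4, -0.3, 1.0]
finger_gap: 27.9
gripper_force: 40.0
```

```bash
python3 - <<'E'
from h import *
s=ctrl.get_state(); print(s["clock"],s["tool_pos"],s["eef_rot"],s["wrist_force"],s["moment"])
im,d,P=look("scene"); cv2.imwrite("pics/s3.png",cv2.resize(im[150:330,170:450],None,fx=2.8,fy=2.8))
E
```

```text
37.3 [591.84771277 179.53844288 111.77560686] [ 1.79948716e+02 -1.27125005e-02  9.78137974e+01] [-1.40403408 -0.28972284  1.0129597 ] [-0.20469738  0.17175967 -0.07180085]
```

View pics/s3.png

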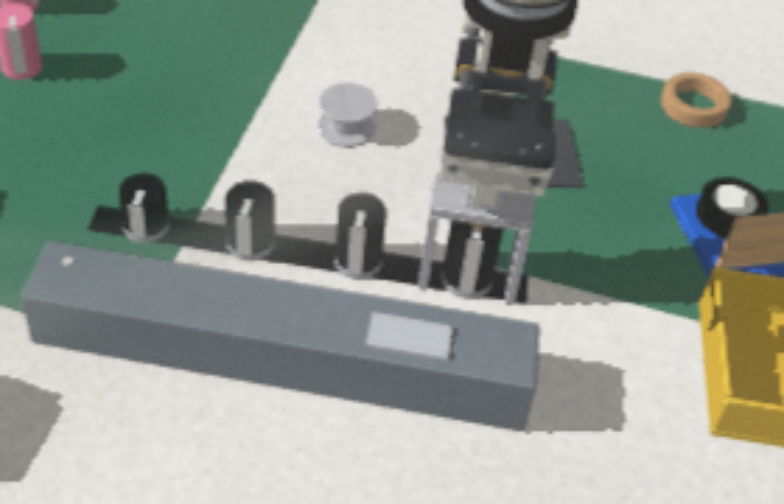

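The gauge straddles can a at crop (472,250), with both legs on the table and all stripes towards the bar. I'll release so it settles, then regrasp and lift.

Emit:
play_rows(
  increments=[
    [[0,0,0,0,0.45],[0,0,0,0,0.45],[0,0,0,0,0.45],[0,0,0,0,0.45],[0,0,0,0,0],[0,0,0,0,0],[0,0,0,0,0],[0,0,0,0,0],[0,0,0,0,0],[0,0,0,0,0]],
  ],
)

```text
clock: 38.6
tool_pos: [591.6, 179.3, 111.2]
eef_rot: [-180.0, -0.0, 97.8]
wrist_force: [-0.2, 0.4, -0.0]
finger_gap: 28.3
gripper_force: 40.0
```

Emit:
play_rows(
  increments=[
    [[0,0,10,0,0],[0,0,30,0,0],[0,0,60,0,0],[0,0,90,0,0],[0,0,104.5,0,0],[2,-15,104.5,0,0],[6,-45,104.5,0,0],[10,-75,104.5,0,0],[12.5,-92,104.5,0,0],[12.5,-92,104.5,0,0]],
  ],
)

```text
clock: 39.85
tool_pos: [604.0, 84.7, 214.4]
eef_rot: [-179.9, 0.1, 97.6]
wrist_force: [-0.2, 0.7, -3.6]
finger_gap: 27.9
gripper_force: 40.0
```

```bash
python3 - <<'E'
from h import *
s=ctrl.get_state(); print(s["clock"],s["tool_pos"],s["wrist_force"])
im,P=watch(ALL,b=(0,0,2.3)); 
im,P=watch(ALL,"scene")
E
```

```text
39.85 [603.98110393  84.70615749 214.41547327] [-0.17725605  0.7233393  -3.623621  ]
a (591.6, 180.0, 76.4, 21.2) {'axis': 8.8, 'cen': 4.6, 'off': -0.7, 'L': 10.3}
d (628.8, -97.1, 49.4, 20.4) {'axis': 8.6, 'cen': 2.2, 'off': -1.1, 'L': 9.4}
a (592.1, 180.7, 75.0, 22.6) {'axis': 12.6, 'cen': -4.6, 'off': -3.6, 'L': 11.5}
b (605.3, 88.0, 66.2, 20.9) {'axis': -5.2, 'cen': -0.7, 'off': 0.6, 'L': 7.1}
c (616.2, -4.9, 57.6, 23.0) {'axis': -19.3, 'cen': 0.2, 'off': 2.8, 'L': 7.8}
d (630.8, -98.6, 48.8, 20.8) {'axis': 9.2, 'cen': 4.9, 'off': -0.7, 'L': 9.3}
```

All cans are still in place. Next is b.

Emit:
play_rows(
  increments=[
    [[0,0,0,0,0],[0,0,-20,0,0],[0,0,-45,0,0],[0,0,-70,0,0],[0,0,-88,0,0],[0,0,-98,0,0],[0,0,-102,0,0],[0,0,-104.5,0,0],[0,0,-104.5,0,0],[0,0,-104.5,0,0]],
  ],
)

```text
clock: 41.2
tool_pos: [604.5, 87.5, 111.7]
eef_rot: [179.9, -0.0, 97.8]
wrist_force: [-0.2, 0.8, -2.2]
finger_gap: 27.6
gripper_force: 40.0
```

Emit:
play_rows(
  increments=[
    [[0,0,0,0,0.45],[0,0,0,0,0.45],[0,0,0,0,0.45],[0,0,0,0,0.45],[0,0,0,0,0],[0,0,0,0,0],[0,0,0,0,0],[0,0,0,0,0],[0,0,0,0,0],[0,0,0,0,0]],
  ],
)

```text
clock: 42.45
tool_pos: [604.2, 87.3, 111.1]
eef_rot: [180.0, -0.0, 97.8]
wrist_force: [0.7, 0.6, -0.3]
finger_gap: 27.9
gripper_force: 40.0
```

Emit:
play_rows(
  increments=[
    [[0,0,10,0,0],[0,0,30,0,0],[0,0,60,0,0],[0,0,90,0,0],[0,0,104.5,0,0],[2,-15,104.5,0,0],[6,-45,104.5,0,0],[10,-75,104.5,0,0],[13,-93,104.5,0,0],[13,-93,104.5,0,0]],
  ],
)

```text
clock: 43.7
tool_pos: [616.8, -8.5, 214.3]
eef_rot: [-179.9, 0.0, 97.6]
wrist_force: [0.4, 0.4, -3.2]
finger_gap: 27.8
gripper_force: 40.0
```

```bash
python3 - <<'E'
from h import *
s=ctrl.get_state(); print(s["clock"],s["tool_pos"],s["wrist_force"])
im,P=watch(ALL,b=(0,0,2.3)); 
im,P=watch(ALL,"scene")
E
```

```text
43.7 [616.76465709  -8.47517433 214.29884685] [ 0.41418191  0.4257883  -3.16501442]
a (591.7, 180.4, 76.3, 21.3) {'axis': 9.3, 'cen': 3.2, 'off': -1.0, 'L': 9.6}
b (603.8, 88.6, 67.5, 20.0) {'axis': 5.0, 'cen': 1.9, 'off': -0.6, 'L': 10.8}
a (594.1, 179.5, 75.1, 22.3) {'axis': 8.7, 'cen': 1.3, 'off': -1.3, 'L': 9.8}
b (605.7, 88.0, 66.3, 20.8) {'axis': -5.2, 'cen': 0.3, 'off': 0.8, 'L': 7.9}
c (616.9, -6.1, 57.5, 22.6) {'axis': -1.4, 'cen': 1.1, 'off': 0.4, 'L': 9.8}
d (630.8, -99.0, 48.7, 20.8) {'axis': 9.3, 'cen': 7.1, 'off': -0.4, 'L': 9.3}
```

Nothing moved. Next c, then on to d.

Emit:
play_rows(
  increments=[
    [[0,0,0,0,0],[0,0,-20,0,0],[0,0,-45,0,0],[0,0,-70,0,0],[0,0,-88,0,0],[0,0,-98,0,0],[0,0,-102,0,0],[0,0,-104.5,0,0],[0,0,-104.5,0,0],[0,0,-104.5,0,0]],
  ],
)

```text
clock: 45.05
tool_pos: [617.6, -5.5, 111.7]
eef_rot: [179.9, -0.0, 97.8]
wrist_force: [0.4, 0.0, -2.7]
finger_gap: 28.0
gripper_force: 40.0
```

Emit:
play_rows(
  increments=[
    [[0,0,0,0,0.45],[0,0,0,0,0.45],[0,0,0,0,0.45],[0,0,0,0,0.45],[0,0,0,0,0],[0,0,0,0,0],[0,0,0,0,0],[0,0,0,0,0],[0,0,0,0,0],[0,0,0,0,0]],
  ],
)

```text
clock: 46.3
tool_pos: [617.2, -5.7, 111.1]
eef_rot: [180.0, -0.0, 97.8]
wrist_force: [0.4, -0.4, -0.1]
finger_gap: 28.0
gripper_force: 40.0
```

Emit:
play_rows(
  increments=[
    [[0,0,10,0,0],[0,0,30,0,0],[0,0,60,0,0],[0,0,90,0,0],[0,0,104.5,0,0],[2,-15,104.5,0,0],[6,-45,104.5,0,0],[10,-75,104.5,0,0],[12.5,-92.3,104.5,0,0],[12.5,-92.3,104.5,0,0]],
  ],
)

```text
clock: 47.55
tool_pos: [629.0, -100.6, 214.2]
eef_rot: [-179.9, 0.0, 97.6]
wrist_force: [0.9, 0.5, -3.4]
finger_gap: 27.6
gripper_force: 40.0
```

```bash
python3 - <<'E'
from h import *
s=ctrl.get_state(); print(s["clock"],s["tool_pos"],s["wrist_force"])
im,P=watch(ALL,b=(0,0,2.3)); 
im,P=watch(ALL,"scene")
E
```

```text
47.55 [ 628.95459918 -100.55334708  214.17919544] [ 0.8521164   0.49823795 -3.43722446]
a (590.8, 180.7, 76.4, 20.9) {'axis': 8.0, 'cen': 2.7, 'off': -1.0, 'L': 11.1}
b (603.9, 88.2, 67.1, 20.4) {'axis': 6.1, 'cen': 3.2, 'off': -0.5, 'L': 9.6}
c (615.2, -5.2, 58.8, 20.9) {'axis': 10.2, 'cen': 1.7, 'off': -1.6, 'L': 10.4}
a (593.2, 179.8, 75.2, 22.0) {'axis': 11.0, 'cen': 1.4, 'off': -2.0, 'L': 11.7}
b (606.3, 88.3, 66.3, 21.4) {'axis': 2.6, 'cen': -4.5, 'off': -1.0, 'L': 8.1}
c (617.6, -7.4, 57.5, 22.7) {'axis': 8.2, 'cen': 7.5, 'off': -0.1, 'L': 10.0}
d (629.6, -97.9, 48.8, 20.6) {'axis': 10.2, 'cen': 0.1, 'off': -1.7, 'L': 9.7}
```

Emit:
play_rows(
  increments=[
    [[0,0,0,0,0],[0,0,-20,0,0],[0,0,-45,0,0],[0,0,-70,0,0],[0,0,-88,0,0],[0,0,-98,0,0],[0,0,-102,0,0],[0,0,-104.5,0,0],[0,0,-104.5,0,0],[0,0,-104.5,0,0]],
  ],
)

```text
clock: 48.9
tool_pos: [630.1, -97.9, 111.8]
eef_rot: [179.9, 0.0, 97.8]
wrist_force: [-0.1, 0.6, -2.3]
finger_gap: 27.9
gripper_force: 40.0
```

Emit:
play_rows(
  increments=[
    [[0,0,0,0,0.45],[0,0,0,0,0.45],[0,0,0,0,0.45],[0,0,0,0,0.45],[0,0,0,0,0],[0,0,0,0,0],[0,0,0,0,0],[0,0,0,0,0],[0,0,0,0,0],[0,0,0,0,0]],
  ],
)

```text
clock: 50.15
tool_pos: [629.7, -97.9, 111.1]
eef_rot: [180.0, -0.0, 97.8]
wrist_force: [1.1, -0.1, -0.5]
finger_gap: 27.7
gripper_force: 40.0
```

Emit:
play_rows(
  increments=[
    [[0,0,10,0,0],[0,0,30,0,0],[0,0,60,0,0],[0,0,90,0,0],[0,0,104.5,0,0],[-20,15,104.5,0,0],[-50,45,104.5,2,0],[-80,80,104.5,4,0],[-110,120,104.5,6,0],[-140,160,104.5,8,0]],
  ],
)

```text
clock: 51.4
tool_pos: [487.8, 62.9, 215.2]
eef_rot: [-179.9, -0.0, 105.9]
wrist_force: [0.9, 1.3, -3.5]
finger_gap: 28.0
gripper_force: 40.0
```

Emit:
play_rows(
  increments=[
    [[-25,40,0,2,0],[-45,80,0,3.2,0],[-60,112,0,3.2,0],[-62.5,123.4,0,3.2,0],[-62.5,123.4,0,3.2,0],[-62.5,123.4,0,3.2,0],[-62.5,123.4,-20,3.2,0],[-62.5,123.4,-45,3.2,0],[-62.5,123.4,-65,3.2,0],[-62.5,123.4,-80,3.2,0]],
  ],
)

```text
clock: 52.65
tool_pos: [427.7, 183.8, 134.6]
eef_rot: [-179.9, 0.0, 108.8]
wrist_force: [-1.2, -0.2, -3.7]
finger_gap: 27.7
gripper_force: 40.0
```

```bash
python3 - <<'E'
from h import *
s=ctrl.get_state(); print(s["clock"],s["tool_pos"],s["eef_rot"],s["wrist_force"])
im,P=watch(ALL,b=(0,0,2.3)); 
im,P=watch(ALL,"scene"); cv2.imwrite("pics/s4.png",cv2.resize(im[130:310,170:450],None,fx=2.8,fy=2.8))
E
```

```text
52.65 [427.69455743 183.80919893 134.57780505] [-1.79936107e+02  4.63967209e-02  1.08847705e+02] [-1.18885698 -0.21962562 -3.68302538]
b (603.8, 88.4, 67.4, 19.7) {'axis': 6.1, 'cen': 2.1, 'off': -0.7, 'L': 9.6}
c (615.1, -4.7, 58.6, 21.3) {'axis': 8.4, 'cen': -0.5, 'off': -1.6, 'L': 9.9}
d (629.0, -97.1, 49.9, 20.4) {'axis': 8.7, 'cen': 2.7, 'off': -1.0, 'L': 9.3}
b (606.3, 88.1, 66.3, 20.9) {'axis': 1.0, 'cen': -3.4, 'off': -0.6, 'L': 7.4}
c (616.9, -5.6, 57.5, 22.0) {'axis': -8.1, 'cen': -0.8, 'off': 1.2, 'L': 9.6}
d (631.0, -98.5, 48.7, 21.0) {'axis': 9.3, 'cen': 4.1, 'off': -0.8, 'L': 9.1}
```

View pics/s4.png

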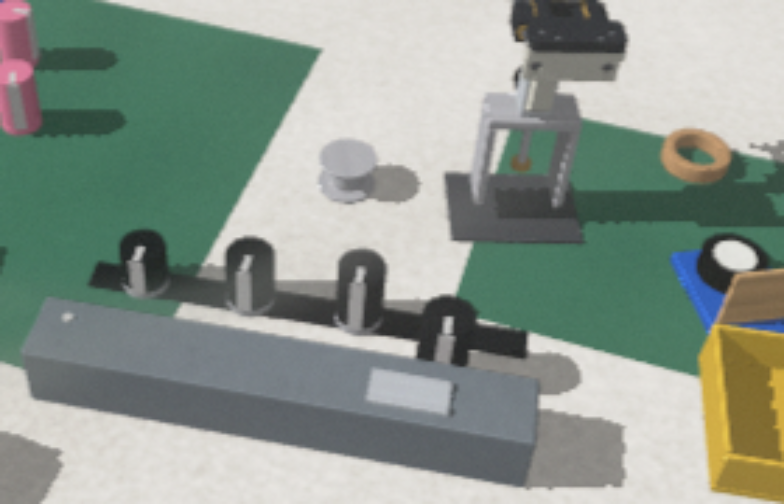

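Can a has been knocked about 3 cm towards the bar: it is at crop (447,330), while the other three still stand on the strip. I'll park the gauge first, then put a back.

Emit:
play_rows(
  increments=[
    [[0,0,-8,0,0],[0,0,-15,0,0],[0,0,-19,0,0],[0,0,-20.3,0,0],[0,0,-20.3,0,0],[0,0,-20.3,0,0],[0,0,-20.3,0,0],[0,0,-20.3,0,0.6],[0,0,-20.3,0,0.6],[0,0,-20.3,0,0.6]],
  ],
)

```text
clock: 54.0
tool_pos: [427.4, 185.7, 115.6]
eef_rot: [180.0, -0.0, 109.0]
wrist_force: [-0.3, -0.3, 0.2]
finger_gap: 52.8
gripper_force: 0.0
```

Emit:
play_rows(
  increments=[
    [[0,0,0,0,0.8],[0,0,15,0,0.8],[0,0,50,0,0.8],[0,0,100,0,0.8],[0,0,150,0,0.8],[30,-20,190,0,0.8],[60,-50,200,0,0.8],[90,-90,200,0,0.8],[100,-110,200,0,0.8],[100,-110,200,0,0.8]],
  ],
)

```text
clock: 55.25
tool_pos: [527.6, 73.6, 315.7]
eef_rot: [-180.0, 0.0, 108.8]
wrist_force: [-0.3, 0.7, -1.2]
finger_gap: 74.3
gripper_force: 0.0
```

```bash
python3 - <<'E'
from h import *
s=ctrl.get_state(); print(s["clock"],s["tool_pos"],s["eef_rot"],s["joint_positions"].round(1))
for n,b in(("wrist",0),("top",2.3)):
    print(n); im,P=watch(ALL,n,b=(0,0,b)); cv2.imwrite(f"pics/{n}5.png",im); np.savez(f"{n}5.npz",im=im,P=P)
    for o in cans(im,P): print(*o)
z=P[...,2]; near=np.hypot(P[...,0]-426,P[...,1]-187)<70; m=near&(z>98)&(z<108); print(m.sum(),cv2.minAreaRect(P[m][:,:2].astype(np.float32)))
E
```

```text
55.25 [527.56545395  73.59485163 315.65091378] [-1.79994104e+02  2.10919302e-04  1.08779173e+02] [ 16.8  23.9 -40.6  91.2  16.2  70.9  -8. ]
wrist
b (605.5, 87.4, 64.9, 20.4) {'axis': 87.8, 'cen': 1.4, 'off': -8.7, 'L': 0.5}
c (616.7, -6.9, 55.8, 21.6) {'axis': -82.0, 'cen': 5.8, 'off': 9.7, 'L': 0.4}
d (630.4, -98.4, 46.7, 20.6) {'axis': 6.0, 'cen': 24.4, 'off': 3.0, 'L': 9.0}
716.2 110.8 62.7 140.8 104.6 3992 149 22 (np.int64(402), np.int64(172))
440.1 150.1 83.6 19.5 -79.9 30 187 5 (np.int64(235), np.int64(103))
448.0 28.1 34.1 27.7 90.1 985 195 5 (np.int64(218), np.int64(184))
605.5 87.4 64.9 20.4 -1.1 89 69 11 (np.int64(329), np.int64(183))
616.7 -6.9 55.8 21.6 -0.8 78 64 8 (np.int64(313), np.int64(239))
630.4 -98.4 46.7 20.6 7.3 49 55 15 (np.int64(301), np.int64(288))
710.9 -88.7 57.4 6.0 nan 0 99 24 (np.int64(346), np.int64(300))
476.1 -305.5 64.6 20.3 4.1 81 221 100 (np.int64(184), np.int64(362))
top
c (616.6, -9.0, 58.7, 20.5) {'axis': 80.3, 'cen': -6.7, 'off': -12.1, 'L': 0.6}
d (628.8, -96.6, 49.4, 20.2) {'axis': 9.0, 'cen': -0.7, 'off': -1.6, 'L': 9.4}
734.6 -46.2 62.5 91.2 -89.3 1340 146 29 (np.int64(315), np.int64(145))
693.7 241.1 62.5 30.0 3.3 116 145 28 (np.int64(183), np.int64(162))
628.8 -96.6 49.4 20.2 1.0 24 35 15 (np.int64(335), np.int64(190))
616.6 -9.0 58.7 20.5 15.1 11 36 15 (np.int64(299), np.int64(194))
474.2 -303.3 67.3 20.2 12.7 33 239 108 (np.int64(431), np.int64(257))
381.2 -355.7 67.3 20.5 93.4 26 239 108 (np.int64(457), np.int64(300))
423 ((425.90826416015625, 187.62570190429688), (40.11508560180664, 80.17276000976562), 19.12234115600586)
```

View pics/wrist5.png

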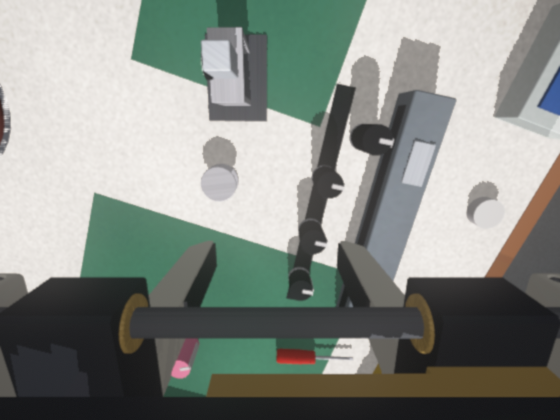

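The wrist view shows a at (372,138), between the strip and the bar. The gauge is back on its plate at (232,75) in the same pose as before. Measuring a:

```bash
python3 - <<'E'
from h import *
for n,zz in(("wrist",74),("top",76.3)):
    D=np.load(n+"5.npz"); im,P=D["im"],D["P"]; z=P[...,2]; c,f=K(n)
    m=(abs(z-zz)<4)&(np.hypot(P[...,0]-630,P[...,1]-175)<70)
    (x,y),r=cv2.minEnclosingCircle(P[m][:,:2].astype(np.float32)); print(n,m.sum(),x,y,r,np.median(z[m]),P[m][:,:2].mean(0))
    for k in(.5,.6,.7,.8): print(tick(im,c,f,x,y,zz,21*k/.85))
E
```

```text
wrist 771 640.2422485351562 167.15530395507812 21.331750869750977 72.8430281941549 [639.39222941 167.10867233]
{'axis': -9.7, 'cen': 50.9, 'off': 5.8, 'L': 3.3}
{'axis': 0.0, 'cen': 45.3, 'off': 5.4, 'L': 5.3}
{'axis': 4.0, 'cen': 41.0, 'off': 5.1, 'L': 6.8}
{'axis': 57.3, 'cen': 32.4, 'off': -3.7, 'L': 7.9}
top 0 0.0 0.0 0.0 nan [nan nan]
None
None
None
None
  return _methods._mean(a, axis=axis, dtype=dtype,
  ret = ret.dtype.type(ret / rcount)
<stdin>:5: RuntimeWarning: Mean of empty slice.
  ret = um.true_divide(
```

Emit:
play_rows(
  increments=[
    [[20,12,0,10,0.65],[40,24,0,20,0.65],[60,40,-10,30,0.65],[80,55,-20,40,0.65],[100,70,-30,50,0.65],[120,82,-45,60,0.65],[135,92,-60,70,0.65],[143,95,-65,79,0.65],[143,95,-65,79,0.65],[143,95,-65,79,0.65]],
  ],
)

```text
clock: 56.6
tool_pos: [669.4, 171.6, 251.3]
eef_rot: [180.0, 0.0, -172.0]
wrist_force: [0.8, -0.2, -0.8]
finger_gap: 59.9
gripper_force: 0.0
```

Emit:
play_rows(
  increments=[
    [[0,0,0,0,0.65],[0,0,0,0,0.65],[0,0,0,0,0.65]],
  ],
)

```text
clock: 56.98
tool_pos: [670.1, 170.3, 250.7]
eef_rot: [-180.0, 0.0, -172.0]
wrist_force: [-0.8, 0.6, -0.2]
finger_gap: 60.8
gripper_force: 0.0
```

```bash
python3 - <<'E' 2>/dev/null
from h import *
s=ctrl.get_state(); print(s["clock"],s["tool_pos"],s["eef_rot"],s["joint_positions"].round(1))
c,f=K("wrist"); im,d,P=look("wrist"); cv2.imwrite("pics/w6.png",im)
z=P[...,2]; m=(abs(z-74)<3)&(np.hypot(P[...,0]-640,P[...,1]-167)<40)
(x,y),r=cv2.minEnclosingCircle(P[m][:,:2].astype(np.float32)); print(m.sum(),x,y,r,np.median(z[m]))
for k in(.6,.7,.8,.9): print(tick(im,c,f,x,y,74,21*k/.85))
E
```

```text
56.975 [670.0690776  170.30348174 250.67598538] [-1.79984584e+02  2.18714327e-02 -1.72013048e+02] [  8.5  46.6 -54.7  69.8  36.9  80.9  55.6]
996 640.1909790039062 167.24342346191406 21.270296096801758 72.9672002973779
{'axis': 7.5, 'cen': 8.8, 'off': 0.2, 'L': 7.0}
{'axis': 7.7, 'cen': 8.7, 'off': 0.1, 'L': 8.0}
{'axis': 8.2, 'cen': 8.7, 'off': 0.1, 'L': 9.1}
{'axis': 8.4, 'cen': 8.6, 'off': 0.0, 'L': 10.2}
```

View pics/w6.png

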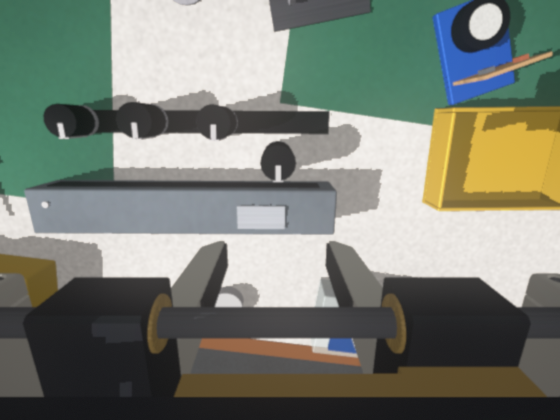

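a stands at (640.2,167.2), yaw 8°, so it only needs shifting. It is at pixel (278,160), clear of the bar for fingers closing along the bar.

Emit:
play_rows(
  increments=[
    [[-15,-1.5,-20,0,0.65],[-30,-3.3,-50,0,0.65],[-30,-3.3,-90,0,0.65],[-30,-3.3,-130,0,0.65],[-30,-3.3,-165,0,0.65],[-30,-3.3,-195,0,0.65],[-30,-3.3,-215,0,0.65],[-30,-3.3,-223,0,0.65],[-30,-3.3,-223,0,0.65],[-30,-3.3,-223,0,0.65]],
  ],
  squeeze=25,
)

```text
clock: 58.28
tool_pos: [640.9, 167.7, 28.7]
eef_rot: [180.0, 0.1, -172.0]
wrist_force: [0.3, -0.1, 0.2]
finger_gap: 60.2
gripper_force: 0.0
```

Emit:
play_rows(
  increments=[
    [[0,0,0,0,0],[0,0,0,0,0],[0,0,0,0,0],[0,0,0,0,0],[0,0,0,0,0],[0,0,10,0,0],[0,0,30,0,0],[-10,3,40,0,0],[-30,8,40,0,0],[-48.5,12.2,40,0,0]],
  ],
)

```text
clock: 59.52
tool_pos: [590.3, 180.0, 68.3]
eef_rot: [180.0, 0.0, -171.9]
wrist_force: [0.8, 0.2, -1.0]
finger_gap: 41.7
gripper_force: 25.0
```

Emit:
play_rows(
  increments=[
    [[0,0,0,0,0],[0,0,-12,0,0],[0,0,-25,0,0],[0,0,-34,0,0],[0,0,-38,0,0],[0,0,-39.5,0,0],[0,0,-39.5,0,0],[0,0,-39.5,0,0],[0,0,-39.5,0,0],[0,0,-39.5,0,0.65]],
  ],
)

```text
clock: 60.78
tool_pos: [591.8, 179.5, 28.0]
eef_rot: [180.0, 0.0, -172.0]
wrist_force: [0.0, -0.8, 0.4]
finger_gap: 47.8
gripper_force: 0.0
```

Emit:
play_rows(
  increments=[
    [[0,0,0,0,0.65],[0,0,0,0,0.65],[0,0,0,0,0.65],[0,0,10,0,0.65],[0,0,40,0,0.65],[0,0,85,0,0.65],[0,0,140,0,0.65],[0,0,190,0,0.65],[0,0,230,0,0.65],[0,0,250,0,0.65]],
  ],
)

```text
clock: 62.02
tool_pos: [591.8, 180.4, 281.5]
eef_rot: [179.9, 0.3, -172.0]
wrist_force: [0.7, 0.3, -0.6]
finger_gap: 60.8
gripper_force: 0.0
```

Emit:
play_rows(
  increments=[
    [[-20,-40,10,-10,0.65],[-40,-90,20,-20,0.65],[-60,-145,30,-30,0.65],[-80,-200,40,-40,0.65],[-100,-255,50,-50,0.65],[-120,-310,50,-60,0.65],[-140,-365,50,-70,0.65],[-160,-410,50,-75,0.65],[-160,-420,50,-75,0.65],[-160,-420,50,-75,0.65]],
  ],
)

```text
clock: 63.28
tool_pos: [431.9, -240.1, 328.2]
eef_rot: [179.9, -0.0, 113.1]
wrist_force: [-1.1, 1.1, 0.9]
finger_gap: 60.1
gripper_force: 0.0
```

```bash
python3 - <<'E' 2>/dev/null
from h import *
s=ctrl.get_state(); print(s["clock"],s["tool_pos"],s["gripper_force"])
im,P=watch(ALL,b=(0,0,2.3)); cv2.imwrite("pics/t7.png",im); watch(ALL,"scene")
for o in cans(im,P): print(*o)
z=P[...,2]; near=np.hypot(P[...,0]-426,P[...,1]-187)<70; m=near&(z>98)&(z<108); print(m.sum(),cv2.minAreaRect(P[m][:,:2].astype(np.float32)))
E
```

```text
63.275 [ 431.93410283 -240.06113646  328.20641236] 0.0
a (590.9, 180.3, 76.3, 21.1) {'axis': 11.0, 'cen': 4.0, 'off': -1.2, 'L': 9.6}
b (603.5, 88.6, 67.3, 19.6) {'axis': 6.1, 'cen': 0.8, 'off': -0.9, 'L': 9.7}
c (615.4, -4.9, 58.8, 21.6) {'axis': 8.9, 'cen': 0.9, 'off': -1.4, 'L': 9.8}
d (628.9, -96.5, 49.5, 20.4) {'axis': 9.0, 'cen': -1.2, 'off': -1.7, 'L': 9.3}
a (592.2, 178.4, 74.9, 22.1) {'axis': 8.1, 'cen': 6.4, 'off': -0.3, 'L': 10.4}
b (605.2, 86.5, 66.1, 21.1) {'axis': 14.2, 'cen': 2.6, 'off': -1.4, 'L': 6.9}
c (617.0, -6.8, 57.6, 22.6) {'axis': 6.9, 'cen': 4.4, 'off': -0.4, 'L': 10.0}
d (630.8, -98.1, 48.8, 20.4) {'axis': 9.4, 'cen': 1.9, 'off': -1.2, 'L': 9.2}
716.0 57.4 62.9 194.9 65.1 2900 147 28 (np.int64(265), np.int64(152))
628.9 -96.5 49.5 20.4 -0.7 18 35 15 (np.int64(335), np.int64(190))
615.4 -4.9 58.8 21.6 12.0 24 36 16 (np.int64(294), np.int64(196))
603.5 88.6 67.3 19.6 14.5 29 36 21 (np.int64(252), np.int64(201))
590.9 180.3 76.3 21.1 18.5 35 36 21 (np.int64(211), np.int64(207))
473.3 -302.0 67.1 19.8 11.7 12 239 109 (np.int64(428), np.int64(259))
446.6 29.6 36.7 27.5 -134.7 369 206 11 (np.int64(279), np.int64(272))
419 ((425.98651123046875, 187.49244689941406), (40.317237854003906, 80.2161865234375), 19.05638313293457)
```

View pics/t7.png

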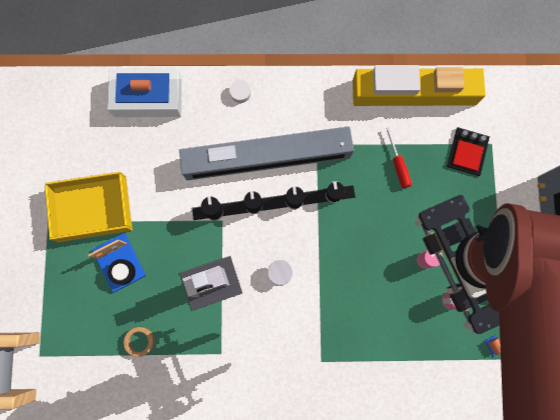

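All four cans stand on the strip with stripes at about 8°, and the gauge is parked. The knock came at 47.6–52.7 s, possibly while d was being read. I'll read d again now that all four are standing, which keeps the order tallest to shortest.

Emit:
play_rows(
  increments=[
    [[0,40,-10,0,0.8],[-1,95,-30,-1,0.8],[-2,150,-50,-2,0.8],[-3,205,-70,-3,0.8],[-4,260,-90,-4,0.8],[-4.5,315,-100,-4,0.8],[-4.5,370,-110,-4,0.8],[-4.5,415,-110,-4,0.8],[-4.5,426,-110,-4,0.8],[-4.5,426,-110,-4,0.8]],
  ],
)

```text
clock: 64.62
tool_pos: [426.4, 186.6, 218.0]
eef_rot: [-180.0, -0.0, 109.2]
wrist_force: [0.1, -0.6, -0.7]
finger_gap: 74.9
gripper_force: 0.0
```

Emit:
play_rows(
  increments=[
    [[0,0,0,0,0.8],[0,0,-30,0,0.8],[0,0,-60,0,0.8],[0,0,-85,0,0.8],[0,0,-98,0,0.8],[0,0,-102,0,0.8],[0,0,-102,0,0.8],[0,0,-102,0,0.3],[0,0,-102,0,0],[0,0,-102,0,0]],
  ],
  squeeze=40,
)

```text
clock: 65.88
tool_pos: [427.3, 185.4, 116.1]
eef_rot: [180.0, 0.0, 109.0]
wrist_force: [-0.8, -0.2, 0.0]
finger_gap: 49.0
gripper_force: 0.0
```

Emit:
play_rows(
  increments=[
    [[0,0,0,0,0],[0,0,0,0,0],[0,0,0,0,0],[0,0,0,0,0],[0,0,0,0,0],[0,0,0,0,0],[0,0,5,0,0],[0,0,25,0,0],[0,0,65,0,0],[0,0,100,0,0]],
  ],
)

```text
clock: 67.12
tool_pos: [426.5, 185.0, 216.6]
eef_rot: [-179.9, -0.0, 109.0]
wrist_force: [0.7, -0.5, -4.0]
finger_gap: 27.8
gripper_force: 40.0
```

Emit:
play_rows(
  increments=[
    [[15,-20,0,-1,0],[40,-55,0,-3,0],[70,-95,0,-5,0],[100,-138,0,-7,0],[130,-180,0,-9,0],[160,-222,0,-11,0],[188,-262,0,-11.2,0],[202.5,-283.4,0,-11.2,0],[202.5,-283.4,0,-11.2,0],[202.5,-283.4,0,-11.2,0]],
  ],
)

```text
clock: 68.38
tool_pos: [628.5, -96.4, 215.3]
eef_rot: [-179.9, -0.1, 97.9]
wrist_force: [0.3, -0.1, -3.9]
finger_gap: 27.7
gripper_force: 40.0
```

```bash
python3 - <<'E' 2>/dev/null
from h import *
s=ctrl.get_state(); print(s["clock"],s["tool_pos"],s["eef_rot"],s["wrist_force"])
watch(ALL,b=(0,0,2.3)); watch(ALL,"scene")
E
```

```text
68.375 [628.47764873 -96.36244809 215.26391969] [-1.79884538e+02 -1.22951867e-01  9.79206012e+01] [ 0.3339206  -0.12790705 -3.90331495]
a (590.5, 179.6, 76.3, 21.4) {'axis': 9.8, 'cen': 6.9, 'off': -0.6, 'L': 11.0}
b (603.8, 88.8, 67.2, 20.1) {'axis': 6.0, 'cen': 0.3, 'off': -1.0, 'L': 9.6}
c (615.7, -4.6, 57.9, 21.3) {'axis': 10.6, 'cen': 0.1, 'off': -1.8, 'L': 9.7}
d (624.1, -92.3, 49.8, 17.1) {'axis': 43.7, 'cen': -22.5, 'off': -10.9, 'L': 4.8}
a (591.1, 180.0, 75.0, 22.0) {'axis': 10.2, 'cen': -1.5, 'off': -2.3, 'L': 11.3}
b (606.1, 86.9, 66.5, 21.0) {'axis': 13.4, 'cen': 2.2, 'off': -1.5, 'L': 7.6}
c (616.0, -5.8, 57.7, 22.3) {'axis': -7.4, 'cen': 1.4, 'off': 1.4, 'L': 8.7}
d (630.1, -98.6, 48.8, 20.9) {'axis': 9.8, 'cen': 4.4, 'off': -0.9, 'L': 9.6}
```

Emit:
play_rows(
  increments=[
    [[0,0,0,0,0],[0,0,-20,0,0],[0,0,-45,0,0],[0,0,-70,0,0],[0,0,-88,0,0],[0,0,-98,0,0],[0,0,-102,0,0],[0,0,-104.6,0,0],[0,0,-104.6,0,0],[0,0,-104.6,0,0]],
  ],
)

```text
clock: 69.72
tool_pos: [630.1, -97.9, 112.0]
eef_rot: [179.9, 0.0, 97.8]
wrist_force: [0.2, 1.4, -1.6]
finger_gap: 27.9
gripper_force: 40.0
```

Emit:
play_rows(
  increments=[
    [[0,0,0,0,0.45],[0,0,0,0,0.45],[0,0,0,0,0.45],[0,0,0,0,0.45],[0,0,0,0,0],[0,0,0,0,0],[0,0,0,0,0],[0,0,0,0,0],[0,0,0,0,0],[0,0,0,0,0]],
  ],
)

```text
clock: 70.97
tool_pos: [629.7, -98.0, 111.2]
eef_rot: [180.0, -0.0, 97.8]
wrist_force: [0.6, -0.6, -0.7]
finger_gap: 27.8
gripper_force: 40.0
```

Emit:
play_rows(
  increments=[
    [[0,0,10,0,0],[0,0,30,0,0],[0,0,60,0,0],[0,0,90,0,0],[0,0,104.6,0,0],[-20,15,104.6,0,0],[-50,45,104.6,2,0],[-80,80,104.6,4,0],[-110,120,104.6,6,0],[-140,160,104.6,8,0]],
  ],
)

```text
clock: 72.22
tool_pos: [487.8, 62.8, 215.4]
eef_rot: [-179.9, -0.0, 105.9]
wrist_force: [0.3, 0.1, -3.9]
finger_gap: 28.0
gripper_force: 40.0
```

Emit:
play_rows(
  increments=[
    [[-25,40,0,2,0],[-45,80,0,3.2,0],[-60,112,0,3.2,0],[-62.5,123.4,0,3.2,0],[-62.5,123.4,0,3.2,0],[-62.5,123.4,0,3.2,0],[-62.5,123.4,-20,3.2,0],[-62.5,123.4,-45,3.2,0],[-62.5,123.4,-65,3.2,0],[-62.5,123.4,-80,3.2,0]],
  ],
)

```text
clock: 73.47
tool_pos: [427.7, 183.7, 134.8]
eef_rot: [-179.9, 0.0, 108.8]
wrist_force: [0.3, 0.0, -3.3]
finger_gap: 27.3
gripper_force: 40.0
```

Emit:
play_rows(
  increments=[
    [[0,0,-8,0,0],[0,0,-15,0,0],[0,0,-19,0,0],[0,0,-20.4,0,0],[0,0,-20.4,0,0],[0,0,-20.4,0,0],[0,0,-20.4,0,0],[0,0,-20.4,0,0.6],[0,0,-20.4,0,0.6],[0,0,-20.4,0,0.6]],
  ],
)

```text
clock: 74.72
tool_pos: [427.4, 185.6, 115.7]
eef_rot: [180.0, -0.0, 109.0]
wrist_force: [0.2, 0.5, -0.1]
finger_gap: 52.6
gripper_force: 0.0
```

Emit:
play_rows(
  increments=[
    [[0,0,0,0,0.8],[0,0,15,0,0.8],[0,0,50,0,0.8],[0,0,100,0,0.8],[0,0,150,0,0.8],[0,-40,190,0,0.8],[0,-95,200,0,0.8],[0,-150,210,0,0.8],[0,-205,210,0,0.8],[0,-260,210,0,0.8]],
  ],
)

```text
clock: 75.97
tool_pos: [426.8, -76.0, 326.7]
eef_rot: [179.9, 0.1, 109.1]
wrist_force: [0.3, -0.3, -0.2]
finger_gap: 74.6
gripper_force: 0.0
```

Emit:
play_rows(
  increments=[
    [[0,-60,0,0,0.8],[0,-110,0,0,0.8],[0,-150,0,0,0.8],[0,-160,0,0,0.8],[0,-160,0,0,0.8]],
  ],
)

```text
clock: 76.6
tool_pos: [427.2, -233.7, 325.8]
eef_rot: [180.0, -0.0, 109.0]
wrist_force: [0.3, 0.8, 0.5]
finger_gap: 74.6
gripper_force: 0.0
```

```bash
python3 - <<'E' 2>/dev/null
from h import *
s=ctrl.get_state(); print(s["clock"],s["tool_pos"],s["wrist_force"])
im,P=watch(ALL,b=(0,0,2.3)); cv2.imwrite("pics/t8.png",im); watch(ALL,"scene")
z=P[...,2]; near=np.hypot(P[...,0]-426,P[...,1]-187)<70
for lo,hi in((98,108),(157,170)): m=near&(z>lo)&(z<hi); print(m.sum(),np.median(z[m]),cv2.minAreaRect(P[m][:,:2].astype(np.float32)))
E
```

```text
76.6 [ 427.20272371 -233.69092241  325.82225113] [0.28856229 0.83577023 0.46150905]
a (590.0, 180.7, 76.5, 21.5) {'axis': 7.8, 'cen': 1.0, 'off': -1.2, 'L': 9.9}
b (604.0, 88.9, 67.6, 19.7) {'axis': 6.4, 'cen': 0.5, 'off': -1.0, 'L': 9.5}
c (615.5, -4.4, 58.5, 21.5) {'axis': 11.1, 'cen': -0.4, 'off': -2.0, 'L': 9.7}
d (628.8, -96.8, 49.5, 20.3) {'axis': 8.8, 'cen': 0.5, 'off': -1.4, 'L': 9.4}
a (593.7, 178.2, 75.2, 23.1) {'axis': 7.9, 'cen': 8.5, 'off': 0.1, 'L': 9.7}
b (606.0, 88.0, 66.3, 20.4) {'axis': -2.5, 'cen': -1.4, 'off': 0.1, 'L': 7.6}
c (615.0, -6.4, 57.5, 22.6) {'axis': -1.3, 'cen': 4.4, 'off': 0.7, 'L': 6.8}
d (630.1, -97.9, 48.6, 21.1) {'axis': 9.6, 'cen': -0.2, 'off': -1.6, 'L': 9.4}
423 103.90466234060455 ((425.6585693359375, 187.41546630859375), (40.345672607421875, 80.24678039550781), 19.168071746826172)
217 163.7671148452955 ((425.73284912109375, 187.32386779785156), (27.74599838256836, 28.496625900268555), 18.731952667236328)
```

View pics/t8.png

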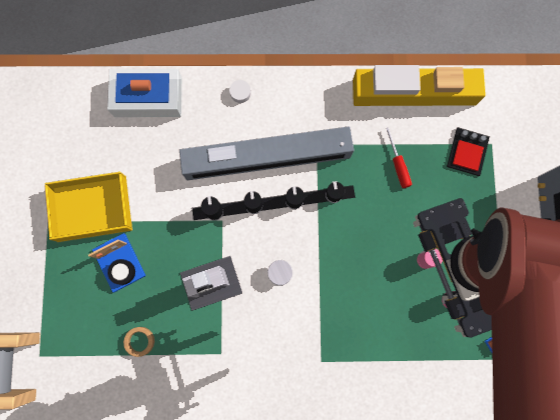

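The final picture shows the four cans on the strip at (211,207), (252,201), (294,196) and (335,190), stripes to the window. The gauge is on its plate at (210,282); the spool, driver and kit are unmoved. Handing in.

```bash
python3 -c "
from h import *
print(ctrl.finish_job())"
```

```text
the job is handed in; nothing more can be done
None
```

Job handed in: the four cans present (a–d; cap_e was absent) stand on the strip with stripes to the window; each was gauged tallest to shortest, cap_a was put back after a knock and cap_d re-gauged, the gauge is parked, and the spool, screwdriver and kit were left alone.

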